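# Unfold the crank grip and wind the tin clamp snug

## Task

Swing the red folding grip of the bench clamp's crank up until it stands fully upright against its stop, then crank clockwise (seen from above) until the blue jaw has pushed the loaf tin square against the far fence and holds it snugly. Wind by feel and stop as soon as it is firm, so that the thin tin is not crushed; leave the grip upright and let go, and leave the jar, bowl and cutter alone.

Things in the scene. Friction and masses are not known exactly. Their poses are not given: they have to be found in the camera images.
- hub (a point): Fixed point on the vertical crank axis, on the top face of the steel crank arm (24 mm wide, 12 mm thick), 102 mm above the bench. Below it: a white gearbox, 106 x 106 mm and 75 mm high, with a dark round boss on top; an aluminium bed with jaw, tin and fence extends to its side.
- clamp: The whole clamp, fixed to the bench; origin on the crank axis at bench level, z up, y along the bed (12 mm thick, 180 mm wide, from y = 60 to 365 mm) from the jaw to the fence. The green fence (150 mm wide in x, 48 mm high above the bed) is preset, its jaw-side face anywhere from y = 245 to 275 mm; its place is not measured.
- crank (a joint): Crank angle in rad, 0 to 5, growing clockwise seen from above; at 0 the arm points along the clamp's -x. Drives the jaw 25 mm per rad. Steady friction 0.6 N m (7 N at the grip) keeps it where left, against up to 24 N of jaw force. With the tin at the fence each 10 N of jaw force adds 0.25 N m (3 N at the grip, less if a turning hand takes part of it as moment), rising steeply with angle.
- grip (a joint): Fold angle of the red grip on the crank arm's outer end, in rad: 0 = folded flat over the arm, pointing to the hub; 1.57 = upright, at its stop. The hinge is horizontal and square to the arm, with a stiff friction of 0.25 N m (about 4 N pull at 60 mm from the hinge); it stays where it is left.
- grip_hinge (a point): On the grip's hinge axis, 85 mm from the crank axis, 12 mm above the arm's top face (114 mm above the bench), between two small steel cheeks.
- grip_end (a point): Centre of the free end face of the red grip, 80 mm from the hinge. The grip is a round red cylinder 20 mm in diameter, from 14 to 80 mm from the hinge, along the line from the hinge to this point; it does not spin on its own, but turns in lightly closed fingers (15 to 30 N).
- jaw: Blue jaw plate, 150 mm wide (x), 12 mm thick (y), 46 mm high, origin at the centre of its underside, 14 mm above the bench; slides along the clamp's y, driven by the crank through stiff springs (about 15 N per mm). Its origin is 75 mm from the crank axis at crank angle 0.
- tin: Thin dark-metal loaf tin, open on top, loose on the bed between the jaw and the fence: 160 mm (x) x 90 mm (y) x 60 mm high, origin at the centre of its underside. Starts a little askew, touching neither jaw nor fence.
- jar: Yellow jar with red cap, 60 mm across, 90 mm high, origin under its centre; bystander.
- bowl: White plastic bowl, 130 mm across, 60 mm high, origin under its centre; bystander.
- cutter: Copper ring cutter, 68 mm across, 30 mm high, origin under its centre; bystander.

How it is judged:
By the outcome, as a careful person would: the job done as asked, in the order asked, and still so for the second after the job is handed in, with the robot touching nothing.
It also fails if it takes over 72 s, if anything falls off the work surface, if the arm or the gripper's body presses on something with over 40 N, if the wrist force passes 120 N, or if a joint passes its speed limit or range.

## Robot

A 6-joint arm with a two-finger parallel gripper is mounted at the origin on the work surface. World frame = base frame: x ahead of the robot, y to its left, z up, the work surface at z = 0. Lengths are in m, angles in rad, forces in N, time in s.
With the tool pointing down it reaches from about 0.4 to 0.825 m from the base axis. Payload 7 kg.
Tool frame: the origin (TCP) lies midway between the tips of the shut fingers; the grasp point (between the pads) lies 19 mm behind it; z points along the fingers, y is the line along which they close (so a half turn about z gives the same grasp; the last joint's range is limited). The gripper opens to 88 mm and grips with 3 to 60 N. Pads are 19 mm wide; open, the fingers measure 130 mm over their backs; the gripper's body (78 mm by 193 mm) begins 47 mm behind the grasp point.
Start: joints at [-0.815, 0.359, 0.012, 0, -1.224, -0.288], TCP at [0.304, -0.602, 0.227] pointing down, gripper open.
Joint ranges: [-3.07, 3.07], [-1.43, 2.12], [-1.02, 1.25], [-3.03, 1.67], [-3.05, -0], [-3.03, 3.03]. Speed limits (rad/s): [2.39, 2.39, 3.01, 3.14, 3.14, 3.14].

## Interface

Orientations are given as [roll, pitch, yaw] about the fixed x, y, z axes, in that order (R = Rz(yaw) Ry(pitch) Rx(roll)).
In Python, from station import get_state, grab_frame, calibration, job_done, boxes_of, regions_of, spot_point gives the robot as it stands. The module is installed in compiled form; this text tells all that it offers.
- The arm moves only by the tool arm_command, never from a script. Its argument "commands" is a list of rows, each an object of numbers: "tx", "ty", "tz": the shift along the tool's x, y, z each as a share of 25 cm, from -1 to 1; "twist": the turn about the tool's z as a share of 180 degrees, from -1 to 1. A call has exactly 8 rows; each row is the pose to reach, as a shift and turn from the pose commanded when the call began, along the tool's axes at that moment, turning the shorter way round; what a row does not reach only later rows make up. A row lasts 1/12 s, in which the tool goes at most 41.7 mm and 7.16 degrees, less where a joint would pass 70% of its speed; a pose out of reach is approached as far as the arm can. A call with a number of a shift or a turn outside -1 to 1 is refused whole. A call with a gripper value outside its range is refused whole. "claw" is the opening, from 0 (shut) to 1 (fully open), set as the call begins (left out, the last holds). The fingers move at their own pace and stop on an object; "grip_force" is the grip in N (left out, the last holds). Time passes only in rows, so rows that repeat a pose let the fingers close, or fill a call up. It gives the time, the measured TCP pose, the force, the opening and the grip force at its end, in the units of the state.
- get_state(): the state, without advancing time (a new reading comes with each control period).
- grab_frame(name): name is "scene" or "side" or "wrist"; returns the picture (420x560x3 uint8, red, green, blue); there is no depth.
- calibration(name): a dict with "camera_matrix" (3x3 intrinsics, pixels), "extrinsics" (4x4, takes a point from camera to world coordinates). Camera axes: x right, y down, z forward; pixel columns grow to the right and rows downward; lengths in m; the calibration is good to about 2 mm. A picture is of the moment at which its call begins: read the wrist's pose just before it. calibration takes no time and is no camera call; for the wrist camera it gives the pose at the moment of the call.
- job_done(): hands the job in; it is judged then, once.
Trained networks look in the newest picture that a camera, given by its name, has taken for a name from the list of things; names that differ only in an ending like _2 or _b are one class to them, and where a whole thing is asked for, a point or a joint stands for the part that bears it (a point fixed in the world has none). Each returns a list of dicts, best first, with "score" (0 to 1); they miss things now and then, are a little off and sometimes report something else, mostly with a low value. They report only what shows in the picture. A call takes as long as a camera call.
- boxes_of(query, camera): "rect" ([left, top, right, bottom] in pixels, round what is visible of it).
- regions_of(query, camera): "region" (420x560 bool, what is visible of it) and "rect" ([left, top, right, bottom] in pixels, round what is visible of it).
- spot_point(query, camera): "uv" ([column, row] in pixels: a listed point, or the origin of a listed thing).
The state is a dict: "t": time; "q": joint angles; "qd": joint speeds; "joint_efforts": joint torques, N m; "eef_pos": TCP position; "ee_rot": TCP orientation; "force": force on the tool from outside, world axes, zero at the start; "moment": the same for the moment, N m; "width": finger opening in m; "gripper_force": force on a finger pad.
Only numpy, scipy, OpenCV 4.12 (cv2) and the standard library are available. Lean on these libraries where they do the work, as an engineer would, in place of code of your own. Each camera call takes 0.05 s, during which the arm holds its last target. There are 200 camera calls.

## Working session

There is one attempt and no reset: what is moved stays moved. The work goes in short steps, Python scripts to look and compute and a tool call to move; the robot and the scene stay as the last step left them, time stands still between calls to the robot, and variables do not carry over. Pictures are saved under pics/ and viewed, at most 10 in all, crops included, and the job is handed in when it is done.

Besides the shell and the picture viewer there is one more tool, called after "Request:" as a command line: name --argument value ..., lists and objects as JSON in quotes. arm_command: Moves the arm, as the interface text tells. Shift numbers are shares of 25 cm and turn numbers shares of 180 degrees, none past 1 either way. Its arguments: {"type":"object","properties":{"commands":{"type":"array"},"claw":{"type":"number"},"grip_force":{"type":"number"}},"required":["commands"]}

```bash
mkdir -p pics; cat > h.py <<'E'
import numpy as np, cv2
from station import *
def ray(cam,uv):
    c=calibration(cam);K=np.array(c["camera_matrix"]);T=np.array(c["extrinsics"])
    d=T[:3,:3]@np.linalg.solve(K,[uv[0],uv[1],1]);return T[:3,3],d
def atz(cam,uv,z):
    o,d=ray(cam,uv);return o+d*(z-o[2])/d[2]
def proj(cam,p):
    c=calibration(cam);K=np.array(c["camera_matrix"]);T=np.linalg.inv(np.array(c["extrinsics"]))
    q=K@(T[:3,:3]@np.array(p)+T[:3,3]);return q[:2]/q[2]
def tri(obs):
    A=0;b=0
    for cam,uv in obs:
        o,d=ray(cam,uv);d=d/np.linalg.norm(d);M=np.eye(3)-np.outer(d,d);A=A+M;b=b+M@o
    return np.linalg.solve(A,b)
E
python3 - <<'E'
from h import *
np.set_printoptions(precision=4,suppress=True)
s=get_state();print(s)
ims=[]
for c in("scene","side"):
    f=grab_frame(c);ims.append(f);cv2.imwrite(f"pics/{c}0.png",f[:,:,::-1])
    for n,z in(("hub",.102),("grip_hinge",.114),("grip_end",.114),("clamp",0),("jaw",.014),("tin",.012),("jar",0),("bowl",0),("cutter",0)):
        r=spot_point(n,c)[:2]
        for k in r: print(c,n,round(k["score"],2),np.round(k["uv"],1),atz(c,k["uv"],z))
E
```

```text
{'t': 0.0, 'q': array([-0.8149,  0.3594,  0.011 , -0.0003, -1.2241, -0.2881]), 'qd': array([-0.0004, -0.0004, -0.0011,  0.0005, -0.0007,  0.0021]), 'joint_efforts': array([ -0.0009, -58.2717,  29.3065,   6.9974,   0.0069,  -0.0002]), 'eef_pos': array([ 0.3041, -0.6021,  0.2256]), 'ee_rot': array([ 3.1399, -0.0002, -2.6739]), 'force': array([-0.2945, -0.6382,  0.4971]), 'moment': array([-0.0235, -0.031 , -0.0329]), 'gripper_force': 0.0, 'width': 0.08753377876938395}
scene hub 0.64 [273.3 250.3] [ 0.571  -0.1163  0.102 ]
scene grip_hinge 0.78 [285.4 218.9] [ 0.4823 -0.1184  0.114 ]
scene grip_end 0.63 [276.5 242.4] [ 0.5554 -0.1141  0.114 ]
scene clamp 0.53 [307.2 272.5] [ 0.5377 -0.0395  0.    ]
scene jaw 0.64 [305.9 275.2] [ 0.5549 -0.0379  0.014 ]
scene tin 0.95 [349.6 274.3] [0.5141 0.0614 0.012 ]
scene jar 0.86 [261.4 202.9] [ 0.3635 -0.231   0.    ]
scene bowl 0.74 [161.5 244.6] [ 0.5879 -0.4226 -0.    ]
side hub 0.72 [245.7 207.6] [ 0.5594 -0.1088  0.102 ]
side hub 0.5 [243.6 242.3] [ 0.5313 -0.0047  0.102 ]
side grip_hinge 0.96 [287.  201.6] [ 0.4759 -0.1311  0.114 ]
side grip_hinge 0.74 [244.5 194.6] [ 0.5699 -0.1371  0.114 ]
side grip_end 0.88 [246.6 195.3] [ 0.5648 -0.1356  0.114 ]
side grip_end 0.53 [270.6 170.4] [ 0.5395 -0.2413  0.114 ]
side clamp 0.85 [244.4 245. ] [ 0.5684 -0.1031  0.    ]
side jaw 0.68 [244.4 264.3] [ 0.5452 -0.0322  0.014 ]
side tin 0.83 [247.8 304.8] [0.508  0.0664 0.012 ]
side jar 0.8 [346.1 219.3] [ 0.3573 -0.2405  0.    ]
side bowl 0.85 [273.7 169.7] [ 0.5811 -0.4211  0.    ]
side cutter 0.87 [352.2 178.4] [ 0.3606 -0.4208  0.    ]
```

View pics/scene0.png

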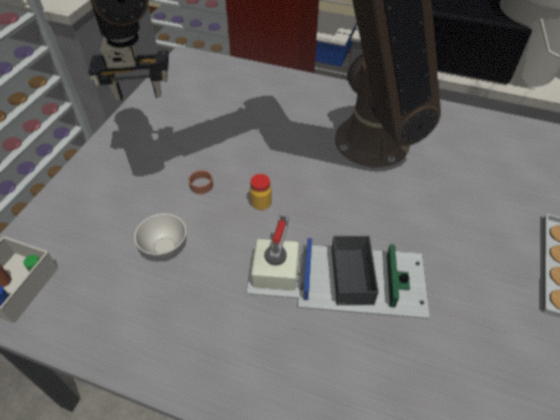

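View pics/side0.png

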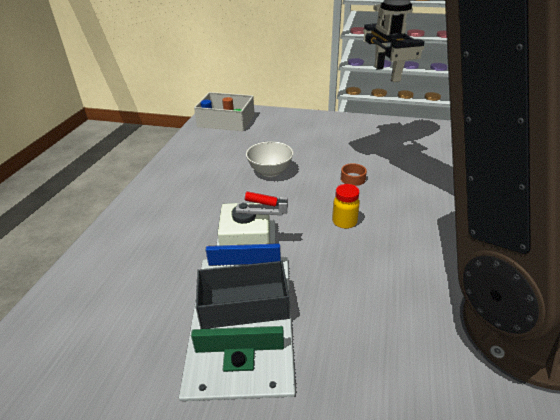

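```bash
python3 - <<'E'
from h import *
np.set_printoptions(precision=4,suppress=True)
for c in ("scene","side"):
    print(c,calibration(c)["extrinsics"][:3,3])
P={"hinge":[("scene",(285.4,218.9)),("side",(287,201.6))],"end":[("scene",(276.5,242.4)),("side",(246.6,195.3))],"hub":[("scene",(273.3,250.3)),("side",(245.7,207.6))]}
for k,v in P.items(): print(k,tri(v))
E
```

```text
scene [1.155  0.1116 0.9888]
side [0.3174 0.545  0.6278]
hinge [ 0.4776 -0.1221  0.1152]
end [ 0.5601 -0.114   0.1263]
hub [ 0.564  -0.1194  0.0926]
```

The scene view shows the grip lying nearly flat, from its hinge at (285,219) to its end at (276,242). The jaw is at about (308,268), the tin at (353,270) and the fence at (393,275). In the side view the grip runs from (247,196) to (287,204), and the bed's far corners are at (181,394) and (294,393).

```bash
python3 - <<'E'
from h import *
from scipy.optimize import least_squares
np.set_printoptions(precision=4,suppress=True)
S="scene";D="side"
obs=[(D,(181,394),'b',(-0,0,0))]
# params: hub x,y, psi, fold, crank
def W(p,l): 
    c,s=np.cos(p[2]),np.sin(p[2]);return np.array([p[0]+c*l[0]-s*l[1],p[1]+s*l[0]+c*l[1],l[2]])
def pts(p):
    f=p[3]
    return [(D,(181,394),(.09,.365,.012)),(D,(294,393),(-.09,.365,.012)),(S,(424,255),(-.09,.365,.012)),(S,(428,314),(.09,.365,.012)),
     (S,(285.4,218.9),(-.085,0,.114)),(D,(287,203),(-.085,0,.114)),
     (S,(276.5,242.4),(-.085+.08*np.cos(f),0,.114+.08*np.sin(f))),(D,(246.6,195.3),(-.085+.08*np.cos(f),0,.114+.08*np.sin(f))),
     (S,(273.3,250.3),(0,0,.102)),(D,(245.7,207.6),(0,0,.102)),(D,(244.4,245),(0,0,0))]
fun=lambda p:np.concatenate([proj(c,W(p,l))-np.array(uv) for c,uv,l in pts(p)])
r=least_squares(fun,[.565,-.117,.1,.15],loss="soft_l1")
print(r.x);print(fun(r.x).reshape(-1,2))
p=r.x;print("hinge",W(p,(-.085,0,.114)),"end",W(p,pts(p)[6][2]))
# fence bottom/top, tin in clamp coords
def loc(P):
    c,s=np.cos(p[2]),np.sin(p[2]);d=P[:2]-p[:2];return np.array([c*d[0]+s*d[1],-s*d[0]+c*d[1]])
print("fence top",loc(atz(D,(192,331),.06)),loc(atz(D,(284,329),.06)),"tin",loc(np.array([.511,.064])))
c=calibration("wrist");print(c["extrinsics"])
E
```

```text
[ 0.564  -0.1145  0.2485  0.1531]
[[-3.6312  3.1295]
 [ 0.495   0.7504]
 [-1.9995 -2.5838]
 [ 1.0821  2.5192]
 [-6.5095 -2.0848]
 [-2.2078 -2.9326]
 [-1.1904 -2.4379]
 [-0.187   0.9969]
 [ 1.7828 -2.0883]
 [-1.2901 -1.872 ]
 [ 3.388  -3.0821]]
hinge [ 0.4816 -0.1354  0.114 ] end [ 0.5582 -0.1159  0.1262]
fence top [0.0734 0.2798] [-0.0764  0.2809] tin [-0.0075  0.186 ]
[[-0.451   0.8615  0.2333  0.2418]
 [ 0.8925  0.4353  0.118  -0.6337]
 [ 0.0001  0.2614 -0.9652  0.3854]
 [ 0.      0.      0.      1.    ]]
```

Request:
arm_command --commands '[{"tx": -0.15, "ty": 0.12}, {"tx": -0.3, "ty": 0.24}, {"tx": -0.45, "ty": 0.36}, {"tx": -0.58, "ty": 0.46}, {"tx": -0.7, "ty": 0.55}, {"tx": -0.8, "ty": 0.62}, {"tx": -0.84, "ty": 0.65}, {"tx": -0.84, "ty": 0.65}]' --claw 1

```text
invalid input
```

Request:
arm_command --commands '[{"tx": -0.15, "ty": 0.12}, {"tx": -0.3, "ty": 0.24}, {"tx": -0.45, "ty": 0.36, "twist": 0.02}, {"tx": -0.58, "ty": 0.46, "twist": 0.04}, {"tx": -0.7, "ty": 0.55, "twist": 0.06}, {"tx": -0.8, "ty": 0.62, "twist": 0.07}, {"tx": -0.84, "ty": 0.65, "twist": 0.07}, {"tx": -0.84, "ty": 0.65, "twist": 0.07}]'

```text
invalid input
```

```bash
python3 - <<'E'
from h import *
np.set_printoptions(precision=4,suppress=True)
s=get_state();print(s["t"],s["q"],s["eef_pos"],s["ee_rot"],s["force"])
c=calibration("wrist");f=grab_frame("wrist");cv2.imwrite("pics/w1.png",f[:,:,::-1])
for n,z in(("hub",.102),("grip_hinge",.114),("grip_end",.126),("jaw",.014),("tin",.012)):
    for k in spot_point(n,"wrist")[:2]: print(n,round(k["score"],2),np.round(k["uv"],1),atz("wrist",k["uv"],z))
print(c["extrinsics"][:3,3])
E
```

```text
1.0 [-0.8149  0.3586  0.0119 -0.     -1.2241 -0.2881] [ 0.3043 -0.6024  0.2266] [ 3.1416  0.     -2.6738] [0.1195 0.7056 0.1584]
[ 0.2418 -0.6337  0.3854]
```

View pics/w1.png

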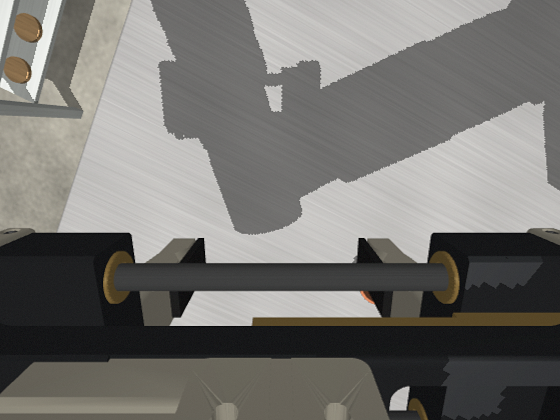

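The move was refused, so the wrist picture shows only bare bench. Each row probably needs all four numbers.

Request:
arm_command --commands '[{"tx": -0.15, "ty": 0.12, "tz": 0, "twist": 0}, {"tx": -0.3, "ty": 0.24, "tz": 0, "twist": 0}, {"tx": -0.45, "ty": 0.36, "tz": 0, "twist": 0}, {"tx": -0.58, "ty": 0.46, "tz": 0, "twist": 0}, {"tx": -0.7, "ty": 0.55, "tz": 0, "twist": 0}, {"tx": -0.8, "ty": 0.62, "tz": 0, "twist": 0}, {"tx": -0.84, "ty": 0.65, "tz": 0, "twist": 0}, {"tx": -0.84, "ty": 0.65, "tz": 0, "twist": 0}]' --claw 1 --grip_force 20

```text
t: 1.97
eef_pos: [0.4201, -0.3599, 0.2272]
ee_rot: [-3.141, 0.001, -2.67]
force: [0.4, -0.7, 0.4]
width: 0.0875
gripper_force: 0.0
```

Request:
arm_command --commands '[{"tx": -0.15, "ty": 0.12, "tz": 0, "twist": 0}, {"tx": -0.3, "ty": 0.24, "tz": 0, "twist": 0}, {"tx": -0.45, "ty": 0.36, "tz": 0, "twist": 0.02}, {"tx": -0.58, "ty": 0.46, "tz": 0, "twist": 0.04}, {"tx": -0.7, "ty": 0.55, "tz": 0, "twist": 0.06}, {"tx": -0.8, "ty": 0.62, "tz": 0, "twist": 0.07}, {"tx": -0.84, "ty": 0.65, "tz": 0, "twist": 0.07}, {"tx": -0.84, "ty": 0.65, "tz": 0, "twist": 0.07}]'

```text
t: 2.63
eef_pos: [0.5344, -0.1205, 0.2265]
ee_rot: [-3.142, 0.0, -2.891]
force: [1.2, -0.4, -0.8]
width: 0.0878
gripper_force: 0.0
```

```bash
python3 - <<'E'
from h import *
np.set_printoptions(precision=4,suppress=True)
s=get_state();print(s["t"],s["q"],s["eef_pos"],s["ee_rot"],s["force"])
c=calibration("wrist");f=grab_frame("wrist");cv2.imwrite("pics/w2.png",f[:,:,::-1])
for n,z in(("hub",.102),("grip_hinge",.114),("grip_end",.126),("jaw",.014),("tin",.012)):
    for k in spot_point(n,"wrist")[:2]: print(n,round(k["score"],2),np.round(k["uv"],1),atz("wrist",k["uv"],z))
print(c["extrinsics"][:3,3])
E
```

```text
2.6333 [ 0.136   0.1496 -0.2707  0.     -1.15   -1.4558] [ 0.5344 -0.1205  0.2265] [-3.1415  0.0004 -2.8906] [ 1.1525 -0.4182 -0.8024]
grip_hinge 0.61 [289.7 151.6] [ 0.4831 -0.1272  0.114 ]
grip_end 0.63 [278.9 236.8] [ 0.5605 -0.1181  0.126 ]
jaw 0.87 [339.3 206.2] [ 0.5417 -0.0428  0.014 ]
tin 0.6 [422.6 205.4] [0.5146 0.0629 0.012 ]
[ 0.4664 -0.1375  0.3853]
```

View pics/w2.png

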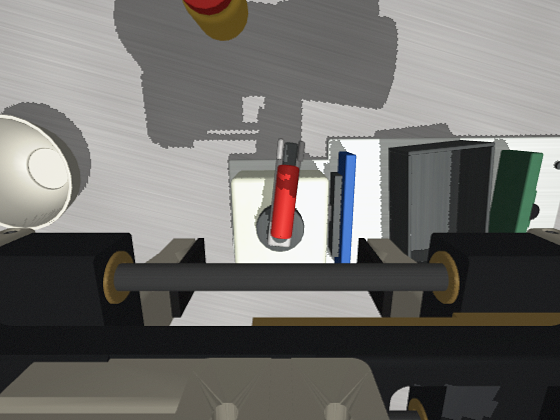

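The wrist view shows the red grip from its hinge at (290,150) to its end at (280,238), over the gearbox and between the fingers' columns. The arm sits about 0.13 rad off clamp -x. I'll align to it and descend.

Request:
arm_command --commands '[{"tx": -0.01, "ty": 0, "tz": 0.05, "twist": 0.015}, {"tx": -0.02, "ty": 0, "tz": 0.12, "twist": 0.03}, {"tx": -0.033, "ty": -0.006, "tz": 0.2, "twist": 0.042}, {"tx": -0.033, "ty": -0.006, "tz": 0.28, "twist": 0.042}, {"tx": -0.033, "ty": -0.006, "tz": 0.36, "twist": 0.042}, {"tx": -0.033, "ty": -0.006, "tz": 0.43, "twist": 0.042}, {"tx": -0.033, "ty": -0.006, "tz": 0.47, "twist": 0.042}, {"tx": -0.033, "ty": -0.006, "tz": 0.47, "twist": 0.042}]' --claw 1

```text
t: 3.6
eef_pos: [0.5394, -0.1233, 0.107]
ee_rot: [3.141, -0.004, -3.027]
force: [0.4, -0.4, -0.4]
width: 0.0878
gripper_force: 0.0
```

Request:
arm_command --commands '[{"tx": 0, "ty": 0, "tz": 0, "twist": 0}, {"tx": 0, "ty": 0, "tz": 0, "twist": 0}, {"tx": 0, "ty": 0, "tz": 0, "twist": 0}, {"tx": 0, "ty": 0, "tz": 0, "twist": 0}, {"tx": 0, "ty": 0, "tz": 0, "twist": 0}, {"tx": 0, "ty": 0, "tz": 0, "twist": 0}, {"tx": 0, "ty": 0, "tz": 0, "twist": 0}, {"tx": 0, "ty": 0, "tz": 0, "twist": 0}]' --claw 0 --grip_force 25

```text
t: 4.27
eef_pos: [0.5411, -0.1224, 0.1092]
ee_rot: [-3.142, 0.0, -3.026]
force: [-0.2, -0.7, -0.1]
width: 0.04
gripper_force: 0.0
```

```bash
python3 - <<'E'
from h import *
s=get_state();print({k:np.round(v,4) for k,v in s.items()})
f=grab_frame("side");cv2.imwrite("pics/s3.png",cv2.resize(f[120:300,150:390],(800,600))[:,:,::-1])
E
```

```text
{'t': np.float64(4.2667), 'q': array([ 0.1306,  0.2691, -0.4108,  0.    , -0.8906, -1.5854]), 'qd': array([-0.0002,  0.0009, -0.0009,  0.0008, -0.0018,  0.0003]), 'joint_efforts': array([-5.60000e-03, -4.61572e+01,  2.41900e+01,  5.75620e+00,
       -8.05000e-02,  1.00000e-04]), 'eef_pos': array([ 0.5411, -0.1224,  0.1092]), 'ee_rot': array([-3.1416e+00,  2.0000e-04, -3.0255e+00]), 'force': array([-0.2108, -0.7455, -0.117 ]), 'moment': array([-0.0336, -0.0389,  0.0244]), 'gripper_force': np.float64(0.0), 'width': np.float64(0.04)}
```

View pics/s3.png

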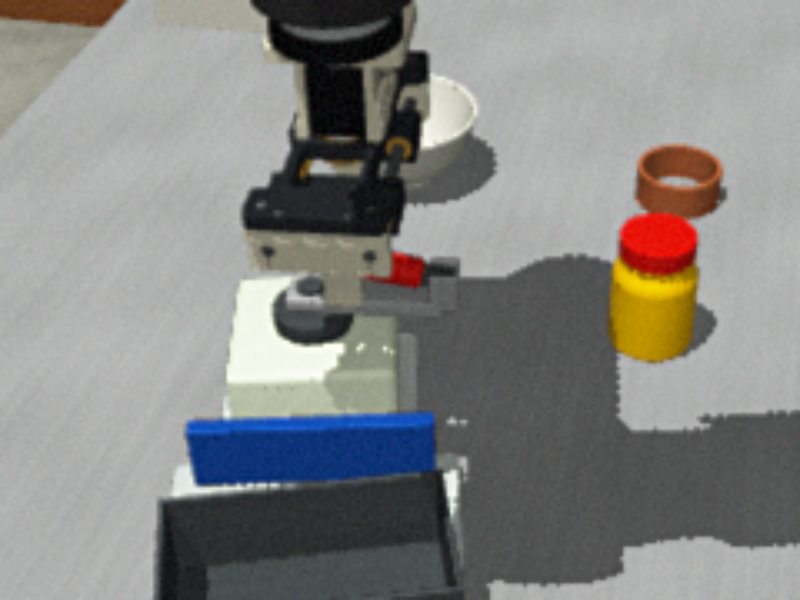

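The fingers straddle the grip just above the arm and are still closing.

Request:
arm_command --commands '[{"tx": 0, "ty": 0, "tz": 0, "twist": 0}, {"tx": 0, "ty": 0, "tz": 0, "twist": 0}, {"tx": 0, "ty": 0, "tz": 0, "twist": 0}, {"tx": 0, "ty": 0, "tz": 0, "twist": 0}, {"tx": 0, "ty": 0, "tz": 0, "twist": 0}, {"tx": 0, "ty": 0, "tz": 0, "twist": 0}, {"tx": 0, "ty": 0, "tz": 0, "twist": 0}, {"tx": 0, "ty": 0, "tz": 0, "twist": 0}]'

```text
t: 4.98
eef_pos: [0.5406, -0.1188, 0.1085]
ee_rot: [3.137, 0.0, -3.025]
force: [-4.0, 22.5, 2.6]
width: 0.0196
gripper_force: 25.1
```

Request:
arm_command --commands '[{"tx": 0, "ty": 0.014, "tz": 0, "twist": 0}, {"tx": 0.005, "ty": 0.014, "tz": -0.023, "twist": 0}, {"tx": 0.012, "ty": 0.014, "tz": -0.046, "twist": 0}, {"tx": 0.021, "ty": 0.014, "tz": -0.068, "twist": 0}, {"tx": 0.039, "ty": 0.014, "tz": -0.099, "twist": 0}, {"tx": 0.062, "ty": 0.014, "tz": -0.127, "twist": 0}, {"tx": 0.079, "ty": 0.014, "tz": -0.144, "twist": 0}, {"tx": 0.079, "ty": 0.014, "tz": -0.144, "twist": 0}]'

```text
t: 5.65
eef_pos: [0.5193, -0.1217, 0.1459]
ee_rot: [3.141, -0.001, -3.026]
force: [-4.9, 4.2, -3.0]
width: 0.0196
gripper_force: 25.0
```

```bash
python3 - <<'E'
from h import *
np.set_printoptions(precision=4,suppress=True)
s=get_state();print({k:np.round(s[k],4) for k in("eef_pos","force","moment","width","gripper_force")})
f=grab_frame("side");cv2.imwrite("pics/s4.png",cv2.resize(f[120:300,150:390],(800,600))[:,:,::-1])
E
```

```text
{'eef_pos': array([ 0.5193, -0.1217,  0.1459]), 'force': array([-4.8634,  4.174 , -3.0229]), 'moment': array([1.1619, 1.6466, 0.2594]), 'width': np.float64(0.0196), 'gripper_force': np.float64(24.9896)}
```

View pics/s4.png

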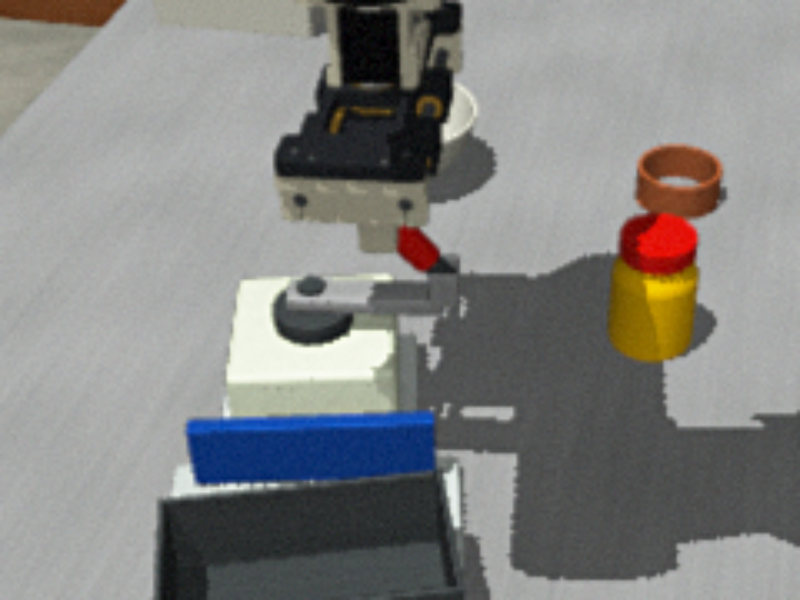

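The grip is half raised. I'll continue the arc.

Request:
arm_command --commands '[{"tx": 0.029, "ty": 0, "tz": -0.022, "twist": 0}, {"tx": 0.06, "ty": 0, "tz": -0.039, "twist": 0}, {"tx": 0.094, "ty": 0, "tz": -0.051, "twist": 0}, {"tx": 0.13, "ty": 0, "tz": -0.058, "twist": 0}, {"tx": 0.145, "ty": 0, "tz": -0.06, "twist": 0}, {"tx": 0.159, "ty": 0, "tz": -0.06, "twist": 0}, {"tx": 0.165, "ty": 0, "tz": -0.06, "twist": 0}, {"tx": 0.165, "ty": 0, "tz": -0.06, "twist": 0}]'

```text
t: 6.37
eef_pos: [0.4827, -0.127, 0.1628]
ee_rot: [-3.139, 0.008, -3.025]
force: [6.6, -4.0, -3.5]
width: 0.0191
gripper_force: 24.9
```

```bash
python3 - <<'E'
from h import *
np.set_printoptions(precision=4,suppress=True)
s=get_state();print({k:np.round(s[k],4) for k in("eef_pos","force","moment","width","gripper_force")})
f=grab_frame("side");cv2.imwrite("pics/s5.png",cv2.resize(f[120:300,150:390],(800,600))[:,:,::-1])
for n in("grip_end","grip_hinge"):
  print(n,[(k["score"],k["uv"]) for k in spot_point(n,"side")[:2]])
g=grab_frame("scene")
for n in("grip_end","grip_hinge"):
  print(n,[(k["score"],k["uv"]) for k in spot_point(n,"scene")[:2]])
E
```

```text
{'eef_pos': array([ 0.4827, -0.127 ,  0.1628]), 'force': array([ 6.6191, -3.9632, -3.4581]), 'moment': array([-1.4325, -2.6795, -0.0269]), 'width': np.float64(0.0191), 'gripper_force': np.float64(24.9303)}
grip_end []
grip_hinge [(0.92, [283.5, 203.1]), (0.46, [243.5, 204.6])]
grip_end [(0.75, [274.6, 251.2]), (0.65, [282.3, 203.0])]
grip_hinge [(0.88, [283.0, 218.9]), (0.26, [275.4, 275.0])]
```

View pics/s5.png

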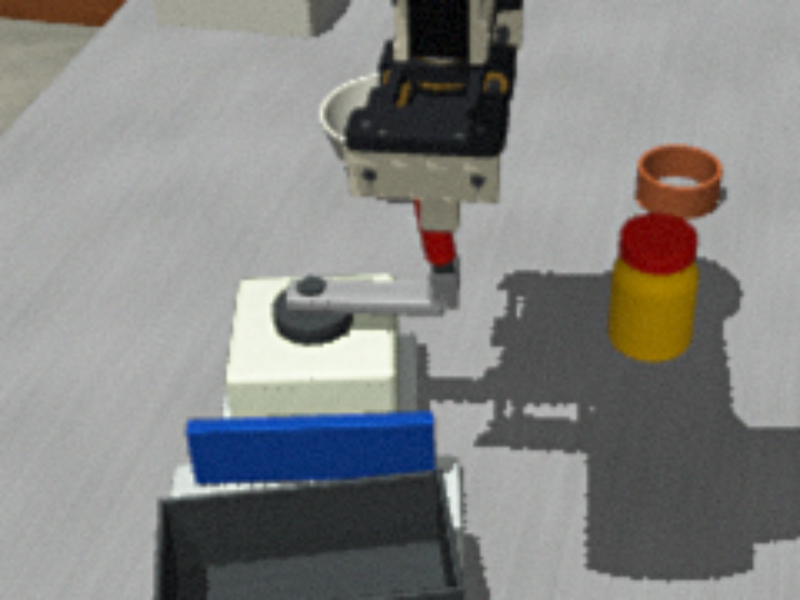

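The grip still leans about 10 to 20° short of upright, with red visible from (427,262) to (415,200). I'll push further outward.

Request:
arm_command --commands '[{"tx": 0.01, "ty": 0, "tz": 0, "twist": 0}, {"tx": 0.02, "ty": 0, "tz": 0, "twist": 0}, {"tx": 0.03, "ty": 0, "tz": 0, "twist": 0}, {"tx": 0.04, "ty": 0, "tz": 0, "twist": 0}, {"tx": 0.04, "ty": 0, "tz": 0, "twist": 0}, {"tx": 0.04, "ty": 0, "tz": 0, "twist": 0}, {"tx": 0.04, "ty": 0, "tz": 0, "twist": 0}, {"tx": 0.04, "ty": 0, "tz": 0, "twist": 0}]'

```text
t: 7.33
eef_pos: [0.4733, -0.1283, 0.1632]
ee_rot: [-3.139, 0.008, -3.025]
force: [6.8, -5.1, -0.7]
width: 0.0171
gripper_force: 23.1
```

```bash
python3 - <<'E'
from h import *
np.set_printoptions(precision=4,suppress=True)
s=get_state();print({k:np.round(s[k],4) for k in("eef_pos","force","moment","width","gripper_force")})
print(proj("side",(.482,-.127,.114)),proj("side",(.482,-.127,.194)))
f=grab_frame("side")
r=regions_of("grip","side")
for k in r[:1]:
  ys,xs=np.nonzero(k["region"]);print(k["score"],k["rect"],[(y,xs[ys==y].min(),xs[ys==y].max()) for y in np.unique(ys)])
E
```

```text
{'eef_pos': array([ 0.4733, -0.1283,  0.1632]), 'force': array([ 6.8019, -5.084 , -0.6776]), 'moment': array([-1.7433, -2.6422, -0.1507]), 'width': np.float64(0.0171), 'gripper_force': np.float64(23.1095)}
[283.6993 202.3966] [283.0043 169.4741]
0.43 [278.3, 181.7, 287.8, 201.8] [(np.int64(180), np.int64(277), np.int64(280)), (np.int64(181), np.int64(277), np.int64(280)), (np.int64(182), np.int64(277), np.int64(280)), (np.int64(183), np.int64(277), np.int64(280)), (np.int64(184), np.int64(277), np.int64(280)), (np.int64(185), np.int64(277), np.int64(280)), (np.int64(186), np.int64(277), np.int64(280)), (np.int64(187), np.int64(277), np.int64(281)), (np.int64(188), np.int64(277), np.int64(282)), (np.int64(189), np.int64(277), np.int64(286)), (np.int64(190), np.int64(277), np.int64(286)), (np.int64(191), np.int64(277), np.int64(286)), (np.int64(192), np.int64(278), np.int64(287)), (np.int64(193), np.int64(278), np.int64(287)), (np.int64(194), np.int64(278), np.int64(287)), (np.int64(195), np.int64(278), np.int64(287)), (np.int64(196), np.int64(278), np.int64(286)), (np.int64(197), np.int64(278), np.int64(286)), (np.int64(198), np.int64(279), np.int64(285)), (np.int64(199), np.int64(280), np.int64(285)), (np.int64(200), np.int64(280), np.int64(285)), (np.int64(201), np.int64(281), np.int64(284))]
```

The grip now looks vertical, but the pads have slid about 14 mm past it because the opening shrank to 17 mm. I'll back off, shut the fingers on the hub side, and push the grip firmly to its stop.

Request:
arm_command --commands '[{"tx": 0, "ty": 0, "tz": 0, "twist": 0}, {"tx": 0, "ty": 0, "tz": 0, "twist": 0}, {"tx": 0, "ty": 0, "tz": 0, "twist": 0}, {"tx": 0, "ty": 0, "tz": 0, "twist": 0}, {"tx": -0.05, "ty": 0, "tz": 0, "twist": 0}, {"tx": -0.12, "ty": 0, "tz": 0, "twist": 0}, {"tx": -0.18, "ty": 0, "tz": 0, "twist": 0}, {"tx": -0.2, "ty": 0, "tz": 0, "twist": 0}]' --claw 0.6

```text
t: 8.1
eef_pos: [0.5221, -0.1211, 0.16]
ee_rot: [-3.141, 0.0, -3.025]
force: [0.3, -0.5, -0.7]
width: 0.0525
gripper_force: 0.0
```

```bash
python3 - <<'E'
from h import *
s=get_state();print({k:np.round(s[k],4) for k in("eef_pos","force","moment","width","gripper_force")})
ob=[]
for c in("side","scene"):
  f=grab_frame(c)
  for n in("grip_end","grip_hinge","hub"):
    k=spot_point(n,c)[:2];print(c,n,k)
  r=regions_of("grip",c)
  for k in r[:1]:
    ys,xs=np.nonzero(k["region"]);print(k["score"],k["rect"],[(int(y),int(xs[ys==y].min()),int(xs[ys==y].max())) for y in np.unique(ys)[::2]])
E
```

```text
{'eef_pos': array([ 0.5221, -0.1211,  0.16  ]), 'force': array([ 0.2581, -0.5104, -0.7421]), 'moment': array([-0.0668, -0.0716, -0.0103]), 'width': np.float64(0.0525), 'gripper_force': np.float64(0.0)}
side grip_end [{'uv': [281.3, 168.0], 'score': 0.69}]
side grip_hinge [{'uv': [283.5, 203.3], 'score': 0.61}]
side hub [{'uv': [242.6, 204.9], 'score': 0.74}, {'uv': [273.5, 169.5], 'score': 0.45}]
0.51 [274.0, 166.0, 288.7, 201.7] [(168, 280, 282), (170, 278, 284), (172, 277, 285), (174, 277, 285), (176, 277, 285), (178, 277, 286), (180, 277, 286), (182, 277, 286), (184, 277, 286), (186, 277, 286), (188, 277, 286), (190, 277, 286), (192, 278, 287), (194, 278, 287), (196, 278, 286), (198, 279, 285), (200, 280, 284)]
scene grip_end [{'uv': [285.0, 198.6], 'score': 0.5}]
scene grip_hinge [{'uv': [283.6, 220.5], 'score': 0.93}]
scene hub [{'uv': [274.3, 248.9], 'score': 0.96}]
0.43 [280.1, 200.0, 287.0, 226.7] [(200, 278, 283), (202, 278, 285), (204, 281, 285), (209, 278, 284), (211, 278, 285), (213, 278, 285), (215, 278, 285), (217, 279, 284), (219, 279, 284), (221, 280, 283)]
```

Request:
arm_command --commands '[{"tx": 0, "ty": 0, "tz": 0, "twist": 0}, {"tx": 0, "ty": 0, "tz": 0, "twist": 0}, {"tx": 0, "ty": 0, "tz": 0, "twist": 0}, {"tx": 0, "ty": 0, "tz": 0, "twist": 0}, {"tx": 0, "ty": 0, "tz": 0, "twist": 0}, {"tx": 0, "ty": 0, "tz": 0, "twist": 0}, {"tx": 0, "ty": 0, "tz": 0, "twist": 0}, {"tx": 0, "ty": 0, "tz": 0, "twist": 0}]' --claw 0

```text
t: 9.27
eef_pos: [0.5198, -0.1214, 0.16]
ee_rot: [-3.142, -0.0, -3.026]
force: [-0.1, -0.3, -0.1]
width: 0.0047
gripper_force: 0.0
```

Request:
arm_command --commands '[{"tx": 0.01, "ty": 0, "tz": 0, "twist": 0}, {"tx": 0.02, "ty": 0, "tz": 0, "twist": 0}, {"tx": 0.03, "ty": 0, "tz": 0, "twist": 0}, {"tx": 0.04, "ty": 0, "tz": 0, "twist": 0}, {"tx": 0.05, "ty": 0, "tz": 0, "twist": 0}, {"tx": 0.06, "ty": 0, "tz": 0, "twist": 0}, {"tx": 0.07, "ty": 0, "tz": 0, "twist": 0}, {"tx": 0.07, "ty": 0, "tz": 0, "twist": 0}]'

```text
t: 9.93
eef_pos: [0.5035, -0.1233, 0.1607]
ee_rot: [-3.141, 0.003, -3.025]
force: [4.8, -0.2, -1.3]
width: 0.0006
gripper_force: 2.3
```

Request:
arm_command --commands '[{"tx": 0.005, "ty": 0, "tz": 0, "twist": 0}, {"tx": 0.01, "ty": 0, "tz": 0, "twist": 0}, {"tx": 0.015, "ty": 0, "tz": 0, "twist": 0}, {"tx": 0.016, "ty": 0, "tz": 0, "twist": 0}, {"tx": 0.016, "ty": 0, "tz": 0, "twist": 0}, {"tx": 0.016, "ty": 0, "tz": 0, "twist": 0}, {"tx": 0.016, "ty": 0, "tz": 0, "twist": 0}, {"tx": 0.016, "ty": 0, "tz": 0, "twist": 0}]'

```text
t: 10.6
eef_pos: [0.5029, -0.1233, 0.161]
ee_rot: [-3.141, 0.008, -3.025]
force: [14.7, 0.4, -7.5]
width: 0.0004
gripper_force: 7.4
```

Force rose to 15 N with only 0.6 mm of travel, so the grip is upright at its stop. I'll back off, lift and turn the hand a half turn. That leaves the last joint enough range to follow the crank.

Request:
arm_command --commands '[{"tx": -0.06, "ty": 0, "tz": 0, "twist": 0}, {"tx": -0.1, "ty": 0, "tz": -0.05, "twist": -0.01}, {"tx": -0.1, "ty": 0, "tz": -0.15, "twist": -0.045}, {"tx": -0.1, "ty": 0, "tz": -0.24, "twist": -0.083}, {"tx": -0.1, "ty": 0, "tz": -0.28, "twist": -0.12}, {"tx": -0.1, "ty": 0, "tz": -0.28, "twist": -0.158}, {"tx": -0.1, "ty": 0, "tz": -0.28, "twist": -0.196}, {"tx": -0.1, "ty": 0, "tz": -0.28, "twist": -0.234}]' --claw 0.7

```text
t: 11.27
eef_pos: [0.5224, -0.121, 0.23]
ee_rot: [3.141, -0.001, -2.285]
force: [0.8, 0.1, -0.7]
width: 0.0482
gripper_force: 0.0
```

Request:
arm_command --commands '[{"tx": 0, "ty": 0, "tz": 0, "twist": -0.038}, {"tx": 0, "ty": 0, "tz": 0, "twist": -0.076}, {"tx": 0, "ty": 0, "tz": 0, "twist": -0.114}, {"tx": 0, "ty": 0, "tz": 0, "twist": -0.152}, {"tx": 0, "ty": 0, "tz": 0, "twist": -0.19}, {"tx": 0, "ty": 0, "tz": 0, "twist": -0.228}, {"tx": 0, "ty": 0, "tz": 0, "twist": -0.266}, {"tx": 0, "ty": 0, "tz": 0, "twist": -0.304}]'

```text
t: 11.93
eef_pos: [0.5223, -0.1211, 0.2297]
ee_rot: [3.14, 0.0, -1.33]
force: [0.2, -0.4, -0.1]
width: 0.0613
gripper_force: 0.0
```

Request:
arm_command --commands '[{"tx": 0, "ty": 0, "tz": 0, "twist": -0.038}, {"tx": 0, "ty": 0, "tz": 0, "twist": -0.076}, {"tx": 0, "ty": 0, "tz": 0, "twist": -0.114}, {"tx": 0, "ty": 0, "tz": 0, "twist": -0.152}, {"tx": 0, "ty": 0, "tz": 0, "twist": -0.19}, {"tx": 0, "ty": 0, "tz": 0, "twist": -0.228}, {"tx": 0, "ty": 0, "tz": 0, "twist": -0.266}, {"tx": 0, "ty": 0, "tz": 0, "twist": -0.304}]'

```text
t: 12.6
eef_pos: [0.5223, -0.1211, 0.2297]
ee_rot: [3.141, 0.002, -0.375]
force: [0.6, 0.1, 0.0]
width: 0.0613
gripper_force: 0.0
```

Request:
arm_command --commands '[{"tx": 0, "ty": 0, "tz": 0, "twist": -0.038}, {"tx": 0, "ty": 0, "tz": 0, "twist": -0.076}, {"tx": 0, "ty": 0, "tz": 0, "twist": -0.114}, {"tx": 0, "ty": 0, "tz": 0, "twist": -0.14}, {"tx": 0, "ty": 0, "tz": 0, "twist": -0.158}, {"tx": 0, "ty": 0, "tz": 0, "twist": -0.158}, {"tx": 0, "ty": 0, "tz": 0, "twist": -0.158}, {"tx": 0, "ty": 0, "tz": 0, "twist": -0.158}]'

```text
t: 13.27
eef_pos: [0.5229, -0.121, 0.2299]
ee_rot: [-3.142, 0.001, 0.114]
force: [-0.2, -0.3, -0.2]
width: 0.0614
gripper_force: 0.0
```

```bash
python3 - <<'E'
from h import *
np.set_printoptions(precision=4,suppress=True)
s=get_state();print({k:np.round(s[k],4) for k in("t","q","eef_pos","ee_rot","force","width")})
ob={}
for c in("side","scene"):
  f=grab_frame(c)
  for n in("grip_end","grip_hinge","hub"):
    k=spot_point(n,c)[:1]
    if k: print(c,n,k,atz(c,k[0]["uv"],{"grip_end":.194,"grip_hinge":.114,"hub":.102}[n])); ob.setdefault(n,[]).append((c,k[0]["uv"]))
for n in ob: print(n,tri(ob[n]))
E
```

```text
{'t': np.float64(13.2667), 'q': array([ 0.1379,  0.1293, -0.2869, -0.0001, -1.1554,  1.5467]), 'eef_pos': array([ 0.5229, -0.121 ,  0.2299]), 'ee_rot': array([-3.1415,  0.0008,  0.1138]), 'force': array([-0.2438, -0.2966, -0.1693]), 'width': np.float64(0.0614)}
side grip_end [{'uv': [286.2, 165.3], 'score': 0.6}] [ 0.4793 -0.1433  0.194 ]
side grip_hinge [{'uv': [284.1, 200.1], 'score': 0.88}] [ 0.483 -0.135  0.114]
side hub [{'uv': [245.1, 203.9], 'score': 0.85}] [ 0.5645 -0.1209  0.102 ]
scene grip_end [{'uv': [283.4, 199.3], 'score': 0.74}] [ 0.4914 -0.121   0.194 ]
scene grip_hinge [{'uv': [284.6, 220.3], 'score': 0.74}] [ 0.487  -0.1188  0.114 ]
scene hub [{'uv': [274.9, 250.1], 'score': 0.76}] [ 0.5692 -0.113   0.102 ]
grip_end [ 0.482  -0.1273  0.195 ]
grip_hinge [ 0.484  -0.1221  0.1178]
hub [ 0.5657 -0.1159  0.102 ]
```

Request:
arm_command --commands '[{"tx": -0.08, "ty": 0, "tz": 0, "twist": 0}, {"tx": -0.162, "ty": 0, "tz": 0, "twist": 0}, {"tx": -0.162, "ty": 0, "tz": 0.05, "twist": 0}, {"tx": -0.162, "ty": 0, "tz": 0.15, "twist": 0}, {"tx": -0.162, "ty": 0, "tz": 0.25, "twist": 0}, {"tx": -0.162, "ty": 0, "tz": 0.33, "twist": 0}, {"tx": -0.162, "ty": 0, "tz": 0.368, "twist": 0}, {"tx": -0.162, "ty": 0, "tz": 0.368, "twist": 0}]'

```text
t: 14.33
eef_pos: [0.4817, -0.1257, 0.1362]
ee_rot: [-3.141, 0.004, 0.116]
force: [0.4, 0.4, 0.1]
width: 0.0614
gripper_force: 0.0
```

Request:
arm_command --commands '[{"tx": 0, "ty": 0, "tz": 0, "twist": 0}, {"tx": 0, "ty": 0, "tz": 0, "twist": 0}, {"tx": 0, "ty": 0, "tz": 0, "twist": 0}, {"tx": 0, "ty": 0, "tz": 0, "twist": 0}, {"tx": 0, "ty": 0, "tz": 0, "twist": 0}, {"tx": 0, "ty": 0, "tz": 0, "twist": 0}, {"tx": 0, "ty": 0, "tz": 0, "twist": 0}, {"tx": 0, "ty": 0, "tz": 0, "twist": 0}]' --claw 0 --grip_force 25

```text
t: 15.0
eef_pos: [0.4831, -0.1262, 0.1384]
ee_rot: [3.141, -0.0, 0.116]
force: [-0.2, -3.5, 1.9]
width: 0.0192
gripper_force: 25.0
```

Request:
arm_command --commands '[{"tx": 0, "ty": 0, "tz": 0, "twist": 0}, {"tx": 0, "ty": 0, "tz": 0, "twist": 0}, {"tx": 0, "ty": 0, "tz": 0, "twist": 0}, {"tx": 0, "ty": 0, "tz": 0, "twist": 0}, {"tx": 0, "ty": 0, "tz": 0, "twist": 0}, {"tx": 0, "ty": 0, "tz": 0, "twist": 0}, {"tx": 0, "ty": 0, "tz": 0, "twist": 0}, {"tx": 0, "ty": 0, "tz": 0, "twist": 0}]'

```text
t: 15.67
eef_pos: [0.4831, -0.1262, 0.1384]
ee_rot: [3.141, -0.0, 0.116]
force: [-1.5, -5.2, 2.6]
width: 0.0197
gripper_force: 25.0
```

Request:
arm_command --commands '[{"tx": 0.0004, "ty": -0.017, "tz": 0, "twist": 0.016}, {"tx": 0.0017, "ty": -0.0339, "tz": 0, "twist": 0.032}, {"tx": 0.0068, "ty": -0.0675, "tz": 0, "twist": 0.064}, {"tx": 0.0152, "ty": -0.1005, "tz": 0, "twist": 0.0955}, {"tx": 0.0268, "ty": -0.1324, "tz": 0, "twist": 0.127}, {"tx": 0.0416, "ty": -0.163, "tz": 0, "twist": 0.159}, {"tx": 0.0416, "ty": -0.163, "tz": 0, "twist": 0.159}, {"tx": 0.0416, "ty": -0.163, "tz": 0, "twist": 0.159}]'

```text
t: 16.33
eef_pos: [0.4877, -0.0835, 0.1383]
ee_rot: [3.141, 0.002, -0.384]
force: [-6.3, 2.0, 9.4]
width: 0.0194
gripper_force: 25.0
```

```bash
cat > st.py <<'E'
from h import *
np.set_printoptions(precision=4,suppress=True)
s=get_state();y=s["ee_rot"][2];ex=np.array([np.cos(y),np.sin(y)]);ey=np.array([np.sin(y),-np.cos(y)])
F=s["force"];H=np.array([.567,-.116]);d=s["eef_pos"][:2]-H
print({k:np.round(s[k],4) for k in("t","eef_pos","ee_rot","force","moment","width","gripper_force")},"q6",s["q"][5])
print("F inward",F[:2]@ex,"F tang(resist +)",F[:2]@ey,"R",np.hypot(*d),"arm ang",np.arctan2(d[1],d[0]),"hand yaw",y)
E
python3 st.py
```

```text
{'t': np.float64(16.3333), 'eef_pos': array([ 0.4877, -0.0835,  0.1383]), 'ee_rot': array([ 3.1413,  0.0017, -0.3842]), 'force': array([-6.2622,  1.9664,  9.3979]), 'moment': array([ 0.6713,  2.2771, -0.2355]), 'width': np.float64(0.0194), 'gripper_force': np.float64(25.0002)} q6 0.9592167385389636
F inward -6.542689170666975 F tang(resist +) 0.5241192940402759 R 0.08572871827168542 arm ang 2.752298708670449 hand yaw -0.3842010759044583
```

The tool is pushing the grip inward by 6 N, which is the folding direction. I'll shift outward a few millimetres before going on.

Request:
arm_command --commands '[{"tx": -0.006, "ty": 0, "tz": 0, "twist": 0}, {"tx": -0.012, "ty": 0, "tz": 0, "twist": 0}, {"tx": -0.016, "ty": 0, "tz": 0, "twist": 0}, {"tx": -0.016, "ty": 0, "tz": 0, "twist": 0}, {"tx": -0.016, "ty": 0, "tz": 0, "twist": 0}, {"tx": -0.016, "ty": 0, "tz": 0, "twist": 0}, {"tx": -0.016, "ty": 0, "tz": 0, "twist": 0}, {"tx": -0.016, "ty": 0, "tz": 0, "twist": 0}]'

```text
t: 17.0
eef_pos: [0.4873, -0.0831, 0.1385]
ee_rot: [-3.141, -0.004, -0.383]
force: [9.3, -9.6, -5.9]
width: 0.0196
gripper_force: 25.0
```

```bash
python3 st.py; python3 - <<'E'
from h import *
for c in("side","scene"):
  f=grab_frame(c)
  for n in("grip_end","grip_hinge","hub"):
    k=spot_point(n,c)[:1]
    if k: print(c,n,k,atz(c,k[0]["uv"],{"grip_end":.194,"grip_hinge":.114,"hub":.102}[n]))
E
```

```text
{'t': np.float64(17.0), 'eef_pos': array([ 0.4873, -0.0831,  0.1385]), 'ee_rot': array([-3.141 , -0.0041, -0.3833]), 'force': array([ 9.3047, -9.5998, -5.9154]), 'moment': array([-3.6129, -3.014 , -0.1817]), 'width': np.float64(0.0196), 'gripper_force': np.float64(25.0005)} q6 0.9549910679658163
F inward 12.219619752406015 F tang(resist +) 5.423534561763223 R 0.08622640102950106 arm ang 2.7504673040140992 hand yaw -0.3832883005691812
side grip_hinge [{'uv': [277.4, 213.0], 'score': 0.65}] [ 0.48631609 -0.0897732   0.114     ]
side hub [{'uv': [242.7, 204.2], 'score': 0.96}] [ 0.56913772 -0.1188741   0.102     ]
scene grip_end [{'uv': [276.9, 271.8], 'score': 0.6}] [ 0.678293   -0.06732527  0.194     ]
scene grip_hinge [{'uv': [298.2, 224.4], 'score': 0.9}] [ 0.487621   -0.08404637  0.114     ]
scene hub [{'uv': [274.8, 250.0], 'score': 0.85}] [ 0.56897813 -0.11331808  0.102     ]
```

At the stop the force rises 19 N in 0.5 mm, so the grip is still upright. I'll ease the outward bias and crank on.

Request:
arm_command --commands '[{"tx": 0.008, "ty": -0.034, "tz": 0, "twist": 0.032}, {"tx": 0.013, "ty": -0.0675, "tz": 0, "twist": 0.064}, {"tx": 0.021, "ty": -0.1005, "tz": 0, "twist": 0.0955}, {"tx": 0.033, "ty": -0.1324, "tz": 0, "twist": 0.127}, {"tx": 0.048, "ty": -0.163, "tz": 0, "twist": 0.159}, {"tx": 0.065, "ty": -0.192, "tz": 0, "twist": 0.191}, {"tx": 0.086, "ty": -0.219, "tz": 0, "twist": 0.223}, {"tx": 0.086, "ty": -0.219, "tz": 0, "twist": 0.223}]'

```text
t: 18.07
eef_pos: [0.5258, -0.0389, 0.1384]
ee_rot: [3.141, 0.001, -1.09]
force: [-2.1, 1.8, 7.4]
width: 0.0192
gripper_force: 25.0
```

```bash
python3 st.py
```

```text
{'t': np.float64(18.0667), 'eef_pos': array([ 0.5258, -0.0389,  0.1384]), 'ee_rot': array([ 3.1412,  0.0006, -1.09  ]), 'force': array([-2.1121,  1.8223,  7.4264]), 'moment': array([ 0.6803,  1.0224, -0.1013]), 'width': np.float64(0.0192), 'gripper_force': np.float64(25.0018)} q6 0.18305284890867754
F inward -2.5925649230184735 F tang(resist +) 1.0298470716896235 R 0.0874314526289462 arm ang 2.0619558416514794 hand yaw -1.0899981517702029
```

```bash
sed -i 's/.567,-.116\]/.567,-.1133]/' st.py; cat > arc.py <<'E'
import sys
exec(open("st.py").read())
tot=float(sys.argv[1]);nr=int(sys.argv[2]);R=float(sys.argv[3]) if len(sys.argv)>3 else .0862
cmd=s["eef_pos"][:2]-F[:2]/5000
dc=cmd-H;a0=np.arctan2(dc[1],dc[0]);print("cmd R",np.hypot(*dc),"ang",a0)
for i in range(1,nr+1):
    a=a0-tot*i/nr;P=H+R*np.array([np.cos(a),np.sin(a)])-cmd
    yt=a-np.pi;tw=(y-yt+np.pi)%(2*np.pi)-np.pi
    print(np.round(P@ex/.25,4),np.round(P@ey/.25,4),np.round(tw/np.pi,4))
E
python3 arc.py .8 7
```

```text
{'t': np.float64(18.0667), 'eef_pos': array([ 0.5258, -0.0389,  0.1384]), 'ee_rot': array([ 3.1412,  0.0006, -1.09  ]), 'force': array([-2.1121,  1.8223,  7.4264]), 'moment': array([ 0.6803,  1.0224, -0.1013]), 'width': np.float64(0.0192), 'gripper_force': np.float64(25.0018)} q6 0.18305284890867754
F inward -2.5925649230184735 F tang(resist +) 1.0298470716896235 R 0.08506016196726399 arm ang 2.0769275851852855 hand yaw -1.0899981517702029
cmd R 0.08453681785924119 ang 2.0746472844820096
-0.0053 -0.0392 0.029
0.0005 -0.0782 0.0654
0.0107 -0.1162 0.1018
0.0252 -0.1528 0.1382
0.0438 -0.1875 0.1746
0.0662 -0.2199 0.2109
0.0922 -0.2495 0.2473
```

Request:
arm_command --commands '[{"tx": -0.005, "ty": -0.039, "tz": 0, "twist": 0.029}, {"tx": 0, "ty": -0.078, "tz": 0, "twist": 0.065}, {"tx": 0.01, "ty": -0.116, "tz": 0, "twist": 0.102}, {"tx": 0.025, "ty": -0.153, "tz": 0, "twist": 0.138}, {"tx": 0.044, "ty": -0.188, "tz": 0, "twist": 0.175}, {"tx": 0.066, "ty": -0.22, "tz": 0, "twist": 0.211}, {"tx": 0.092, "ty": -0.25, "tz": 0, "twist": 0.247}, {"tx": 0.092, "ty": -0.25, "tz": 0, "twist": 0.247}]'

```text
t: 18.73
eef_pos: [0.5913, -0.0314, 0.1383]
ee_rot: [3.14, -0.001, -1.868]
force: [-4.0, -2.9, 6.9]
width: 0.0195
gripper_force: 25.0
```

```bash
python3 arc.py .8 7
```

```text
{'t': np.float64(18.7333), 'eef_pos': array([ 0.5913, -0.0314,  0.1383]), 'ee_rot': array([ 3.1398, -0.0012, -1.8677]), 'force': array([-3.9955, -2.8986,  6.9395]), 'moment': array([-1.1702,  1.205 , -0.3465]), 'width': np.float64(0.0195), 'gripper_force': np.float64(25.0026)} q6 -0.5739093943169753
F inward 3.9408492579378125 F tang(resist +) 2.972495598953766 R 0.08545790844754801 arm ang 1.2827682477225244 hand yaw -1.86773666144494
cmd R 0.08624284634224422 ang 1.2757937021200296
0.0023 -0.0393 0.0358
0.009 -0.0781 0.0721
0.02 -0.116 0.1085
0.0353 -0.1523 0.1449
0.0546 -0.1866 0.1813
0.0777 -0.2185 0.2177
0.1043 -0.2475 0.254
```

Request:
arm_command --commands '[{"tx": 0.002, "ty": -0.039, "tz": 0, "twist": 0.036}, {"tx": 0.009, "ty": -0.078, "tz": 0, "twist": 0.072}, {"tx": 0.02, "ty": -0.116, "tz": 0, "twist": 0.108}, {"tx": 0.035, "ty": -0.152, "tz": 0, "twist": 0.145}, {"tx": 0.055, "ty": -0.187, "tz": 0, "twist": 0.181}, {"tx": 0.078, "ty": -0.218, "tz": 0, "twist": 0.218}, {"tx": 0.078, "ty": -0.218, "tz": 0, "twist": 0.218}, {"tx": 0.078, "ty": -0.218, "tz": 0, "twist": 0.218}]'

```text
t: 19.4
eef_pos: [0.6378, -0.0652, 0.1384]
ee_rot: [3.141, -0.0, -2.547]
force: [-2.9, -1.5, 4.3]
width: 0.0201
gripper_force: 25.0
```

```bash
python3 arc.py .4 5; python3 - <<'E'
from h import *
f=grab_frame("scene");cv2.imwrite("pics/c6.png",cv2.resize(f[180:330,230:450],(800,545))[:,:,::-1])
E
```

```text
{'t': np.float64(19.4), 'eef_pos': array([ 0.6378, -0.0652,  0.1384]), 'ee_rot': array([ 3.141 , -0.0002, -2.5467]), 'force': array([-2.882 , -1.5115,  4.3476]), 'moment': array([-0.4727,  0.9412, -0.2942]), 'width': np.float64(0.0201), 'gripper_force': np.float64(24.9996)} q6 -1.1772877561977124
F inward 3.233930325702324 F tang(resist +) 0.3632601904907245 R 0.08561249603582208 arm ang 0.596238111454619 hand yaw -2.5467095739821946
cmd R 0.08625921439962604 ang 0.5953856993817296
0.0013 -0.0276 0.0253
0.0046 -0.0549 0.0508
0.0101 -0.082 0.0762
0.0177 -0.1085 0.1017
0.0274 -0.1343 0.1272
```

View pics/c6.png

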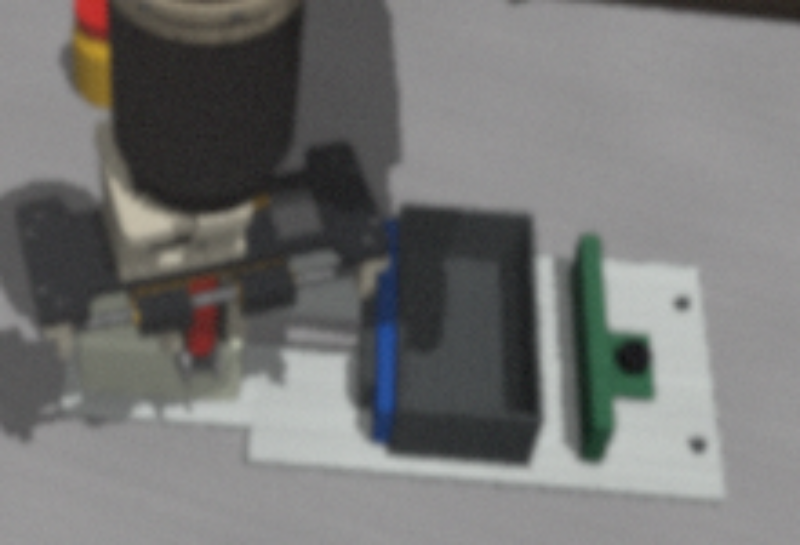

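The jaw (390,330) is now against the tin, which still has about 25 mm to go to the green fence (590,350). The grip is upright in the fingers. Next is another 0.6 rad.

Request:
arm_command --commands '[{"tx": 0.002, "ty": -0.034, "tz": 0, "twist": 0.032}, {"tx": 0.007, "ty": -0.0685, "tz": 0, "twist": 0.064}, {"tx": 0.015, "ty": -0.102, "tz": 0, "twist": 0.095}, {"tx": 0.027, "ty": -0.134, "tz": 0, "twist": 0.127}, {"tx": 0.042, "ty": -0.165, "tz": 0, "twist": 0.159}, {"tx": 0.06, "ty": -0.195, "tz": 0, "twist": 0.191}, {"tx": 0.06, "ty": -0.195, "tz": 0, "twist": 0.191}, {"tx": 0.06, "ty": -0.195, "tz": 0, "twist": 0.191}]'

```text
t: 20.12
eef_pos: [0.6526, -0.1136, 0.1384]
ee_rot: [3.141, -0.001, 3.137]
force: [-3.1, 0.6, 5.1]
width: 0.0195
gripper_force: 25.0
```

```bash
python3 arc.py .2 4; python3 - <<'E'
from h import *
f=grab_frame("scene");cv2.imwrite("pics/c7.png",cv2.resize(f[210:330,310:450],(700,600))[:,:,::-1])
E
```

```text
{'t': np.float64(20.1167), 'eef_pos': array([ 0.6526, -0.1136,  0.1384]), 'ee_rot': array([ 3.1408, -0.0005,  3.1367]), 'force': array([-3.1108,  0.6101,  5.0867]), 'moment': array([ 0.1604,  1.1986, -0.3687]), 'width': np.float64(0.0195), 'gripper_force': np.float64(24.9995)} q6 -1.6960814121319947
F inward 3.113705341512472 F tang(resist +) 0.5948642952125369 R 0.08558531047999986 arm ang -0.003886700796820618 hand yaw 3.1366996841464383
cmd R 0.08620801447669821 ang -0.005274036795749106
0.0005 -0.0172 0.016
0.0018 -0.0344 0.032
0.0039 -0.0515 0.0479
0.0069 -0.0685 0.0638
```

View pics/c7.png

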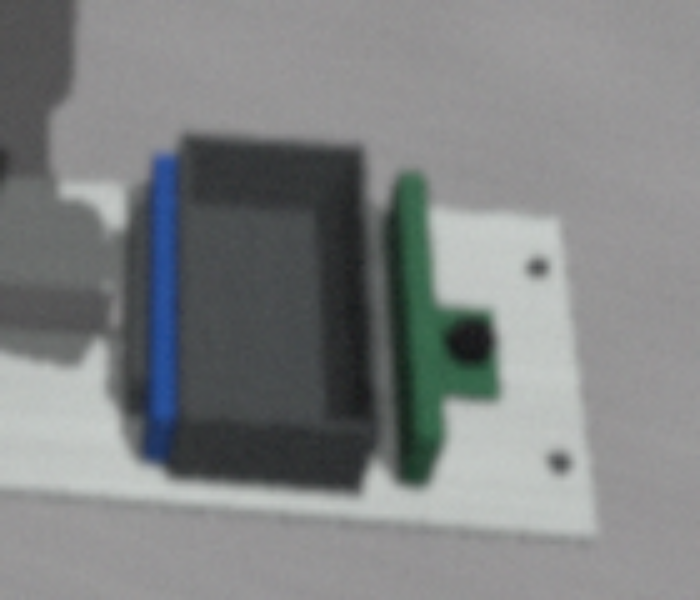

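The tin is about 11 mm short of the fence (gap at columns 372–392) and is already nearly square. From here I'll go slowly and read the force while still moving.

Request:
arm_command --commands '[{"tx": 0, "ty": -0.0086, "tz": 0, "twist": 0.008}, {"tx": 0.0005, "ty": -0.0172, "tz": 0, "twist": 0.016}, {"tx": 0.001, "ty": -0.0258, "tz": 0, "twist": 0.024}, {"tx": 0.0018, "ty": -0.0344, "tz": 0, "twist": 0.032}, {"tx": 0.0028, "ty": -0.043, "tz": 0, "twist": 0.04}, {"tx": 0.0039, "ty": -0.0515, "tz": 0, "twist": 0.048}, {"tx": 0.0053, "ty": -0.06, "tz": 0, "twist": 0.056}, {"tx": 0.0069, "ty": -0.0685, "tz": 0, "twist": 0.064}]'

```text
t: 20.83
eef_pos: [0.6512, -0.1291, 0.1384]
ee_rot: [3.139, -0.0, 2.936]
force: [-3.4, 7.7, 7.3]
width: 0.0195
gripper_force: 25.0
```

```bash
python3 arc.py .2 4
```

```text
{'t': np.float64(20.8333), 'eef_pos': array([ 0.6512, -0.1291,  0.1384]), 'ee_rot': array([ 3.1393, -0.0002,  2.9364]), 'force': array([-3.351 ,  7.7363,  7.2972]), 'moment': array([2.7621, 1.1583, 0.0216]), 'width': np.float64(0.0195), 'gripper_force': np.float64(24.9989)} q6 -1.8707230990225194
F inward 4.856727255158434 F tang(resist +) 6.8913497422865015 R 0.08564775194335515 arm ang -0.18499841438049675 hand yaw 2.936434568922128
cmd R 0.08660239401088493 ang -0.2011368970036216
0.002 -0.0172 0.0146
0.0032 -0.0344 0.0306
0.0053 -0.0515 0.0465
0.0082 -0.0685 0.0624
```

Free-running resistance is 6.9 N, which is the friction baseline. I'll continue in small steps.

Request:
arm_command --commands '[{"tx": 0, "ty": -0.0065, "tz": 0, "twist": 0.006}, {"tx": 0.0003, "ty": -0.013, "tz": 0, "twist": 0.012}, {"tx": 0.0006, "ty": -0.0195, "tz": 0, "twist": 0.018}, {"tx": 0.001, "ty": -0.026, "tz": 0, "twist": 0.024}, {"tx": 0.0015, "ty": -0.0325, "tz": 0, "twist": 0.03}, {"tx": 0.0022, "ty": -0.039, "tz": 0, "twist": 0.036}, {"tx": 0.003, "ty": -0.0455, "tz": 0, "twist": 0.042}, {"tx": 0.004, "ty": -0.0515, "tz": 0, "twist": 0.048}]'

```text
t: 21.5
eef_pos: [0.6479, -0.1413, 0.1384]
ee_rot: [3.139, 0.0, 2.786]
force: [-2.5, 8.9, 6.0]
width: 0.0196
gripper_force: 25.0
```

```bash
python3 arc.py .1 2; python3 - <<'E'
from h import *
f=grab_frame("scene");cv2.imwrite("pics/c8.png",cv2.resize(f[210:330,310:450],(700,600))[:,:,::-1])
E
```

```text
{'t': np.float64(21.5), 'eef_pos': array([ 0.6479, -0.1413,  0.1384]), 'ee_rot': array([3.1391, 0.    , 2.7861]), 'force': array([-2.5295,  8.9091,  5.9855]), 'moment': array([2.7231, 0.7404, 0.0308]), 'width': np.float64(0.0196), 'gripper_force': np.float64(24.9989)} q6 -2.002248464730724
F inward 5.471805543399741 F tang(resist +) 7.471943391538965 R 0.08561464566850838 arm ang -0.3328900716869143 hand yaw 2.786145406747316
cmd R 0.08668832603907582 ang -0.35040996011094216
0.0023 -0.0172 0.0143
0.0035 -0.0344 0.0302
```

View pics/c8.png

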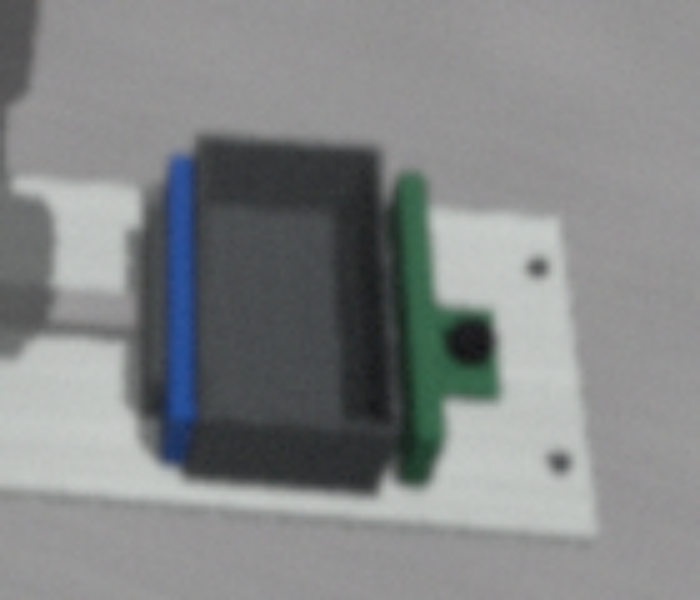

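The tin's edge (columns 380–395) has almost reached the fence. From here I wind by feel in 1.5 mm jaw steps.

Request:
arm_command --commands '[{"tx": 0, "ty": -0.0026, "tz": 0, "twist": 0.002}, {"tx": 0.0003, "ty": -0.0052, "tz": 0, "twist": 0.005}, {"tx": 0.0006, "ty": -0.0078, "tz": 0, "twist": 0.007}, {"tx": 0.001, "ty": -0.0104, "tz": 0, "twist": 0.0095}, {"tx": 0.001, "ty": -0.013, "tz": 0, "twist": 0.012}, {"tx": 0.0015, "ty": -0.0156, "tz": 0, "twist": 0.0145}, {"tx": 0.002, "ty": -0.018, "tz": 0, "twist": 0.017}, {"tx": 0.002, "ty": -0.0206, "tz": 0, "twist": 0.019}]'

```text
t: 22.22
eef_pos: [0.6461, -0.1459, 0.1384]
ee_rot: [3.139, 0.001, 2.727]
force: [-0.4, 7.9, 4.6]
width: 0.0197
gripper_force: 25.0
```

```bash
python3 st.py
```

```text
{'t': np.float64(22.2167), 'eef_pos': array([ 0.6461, -0.1459,  0.1384]), 'ee_rot': array([3.1388, 0.0007, 2.7271]), 'force': array([-0.3602,  7.8726,  4.64  ]), 'moment': array([2.6896, 0.2842, 0.0805]), 'width': np.float64(0.0197), 'gripper_force': np.float64(24.9993)} q6 -2.054418711631641
F inward 3.5004064551620915 F tang(resist +) 7.060747583663502 R 0.0856035847532375 arm ang -0.3913141638663187 hand yaw 2.7270628310661746
```

Request:
arm_command --commands '[{"tx": 0, "ty": -0.0026, "tz": 0, "twist": 0.002}, {"tx": 0, "ty": -0.0052, "tz": 0, "twist": 0.005}, {"tx": 0, "ty": -0.0078, "tz": 0, "twist": 0.007}, {"tx": 0, "ty": -0.0104, "tz": 0, "twist": 0.0095}, {"tx": 0, "ty": -0.013, "tz": 0, "twist": 0.012}, {"tx": 0, "ty": -0.0156, "tz": 0, "twist": 0.0145}, {"tx": 0, "ty": -0.018, "tz": 0, "twist": 0.017}, {"tx": 0, "ty": -0.0206, "tz": 0, "twist": 0.019}]'

```text
t: 22.88
eef_pos: [0.644, -0.1506, 0.1384]
ee_rot: [3.139, 0.0, 2.667]
force: [-1.2, 8.2, 6.4]
width: 0.0194
gripper_force: 25.0
```

```bash
python3 st.py
```

```text
{'t': np.float64(22.8833), 'eef_pos': array([ 0.644 , -0.1506,  0.1384]), 'ee_rot': array([3.1388, 0.0004, 2.6674]), 'force': array([-1.2487,  8.2111,  6.3741]), 'moment': array([2.8086, 0.2629, 0.0728]), 'width': np.float64(0.0194), 'gripper_force': np.float64(24.9992)} q6 -2.106876358356627
F inward 4.86025742897742 F tang(resist +) 6.734927299060378 R 0.08560197266417861 arm ang -0.45089790693012494 hand yaw 2.6674011265621806
```

Still only baseline friction. Next step.

Request:
arm_command --commands '[{"tx": 0, "ty": -0.0026, "tz": 0, "twist": 0.002}, {"tx": 0, "ty": -0.0052, "tz": 0, "twist": 0.005}, {"tx": 0, "ty": -0.0078, "tz": 0, "twist": 0.007}, {"tx": 0.0003, "ty": -0.0104, "tz": 0, "twist": 0.0095}, {"tx": 0.0005, "ty": -0.013, "tz": 0, "twist": 0.012}, {"tx": 0.001, "ty": -0.0156, "tz": 0, "twist": 0.0145}, {"tx": 0.001, "ty": -0.018, "tz": 0, "twist": 0.017}, {"tx": 0.001, "ty": -0.0206, "tz": 0, "twist": 0.019}]'

```text
t: 23.55
eef_pos: [0.6417, -0.1551, 0.1384]
ee_rot: [3.139, 0.001, 2.608]
force: [0.2, 8.0, 4.0]
width: 0.0195
gripper_force: 25.0
```

```bash
python3 st.py
```

```text
{'t': np.float64(23.55), 'eef_pos': array([ 0.6417, -0.1551,  0.1384]), 'ee_rot': array([3.1386, 0.0006, 2.6077]), 'force': array([0.2041, 8.0484, 4.0142]), 'moment': array([ 2.7199, -0.0369,  0.0522]), 'width': np.float64(0.0195), 'gripper_force': np.float64(24.9993)} q6 -2.159800996894143
F inward 3.9200060599052815 F tang(resist +) 7.032179277868002 R 0.08561233124992743 arm ang -0.5101190421872912 hand yaw 2.6076990757638256
```

Request:
arm_command --commands '[{"tx": 0, "ty": -0.0026, "tz": 0, "twist": 0.002}, {"tx": 0, "ty": -0.0052, "tz": 0, "twist": 0.005}, {"tx": 0, "ty": -0.0078, "tz": 0, "twist": 0.007}, {"tx": 0, "ty": -0.0104, "tz": 0, "twist": 0.0095}, {"tx": 0, "ty": -0.013, "tz": 0, "twist": 0.012}, {"tx": 0, "ty": -0.0156, "tz": 0, "twist": 0.0145}, {"tx": 0.0005, "ty": -0.018, "tz": 0, "twist": 0.017}, {"tx": 0.0006, "ty": -0.0206, "tz": 0, "twist": 0.019}]'

```text
t: 24.22
eef_pos: [0.6391, -0.1595, 0.1384]
ee_rot: [3.139, 0.001, 2.548]
force: [1.3, 7.8, 5.2]
width: 0.0197
gripper_force: 25.0
```

```bash
python3 st.py
```

```text
{'t': np.float64(24.2167), 'eef_pos': array([ 0.6391, -0.1595,  0.1384]), 'ee_rot': array([3.1385, 0.0007, 2.5481]), 'force': array([1.293 , 7.7549, 5.216 ]), 'moment': array([ 2.7052, -0.1312,  0.0145]), 'width': np.float64(0.0197), 'gripper_force': np.float64(24.9994)} q6 -2.2127667508902773
F inward 3.26539415887243 F tang(resist +) 7.151744213949738 R 0.08559885207464836 arm ang -0.5697980811067894 hand yaw 2.5480646146880614
```

Request:
arm_command --commands '[{"tx": 0, "ty": -0.0026, "tz": 0, "twist": 0.002}, {"tx": 0, "ty": -0.0052, "tz": 0, "twist": 0.005}, {"tx": 0, "ty": -0.0078, "tz": 0, "twist": 0.007}, {"tx": 0, "ty": -0.0104, "tz": 0, "twist": 0.0095}, {"tx": 0, "ty": -0.013, "tz": 0, "twist": 0.012}, {"tx": 0, "ty": -0.0156, "tz": 0, "twist": 0.0145}, {"tx": 0, "ty": -0.018, "tz": 0, "twist": 0.017}, {"tx": 0, "ty": -0.0206, "tz": 0, "twist": 0.019}]'

```text
t: 24.88
eef_pos: [0.6362, -0.1637, 0.1384]
ee_rot: [3.138, 0.0, 2.488]
force: [-0.4, 8.3, 5.1]
width: 0.0195
gripper_force: 25.0
```

```bash
python3 st.py
```

```text
{'t': np.float64(24.8833), 'eef_pos': array([ 0.6362, -0.1637,  0.1384]), 'ee_rot': array([3.1384, 0.0004, 2.4883]), 'force': array([-0.3765,  8.3368,  5.1301]), 'moment': array([ 2.8288, -0.1974,  0.0634]), 'width': np.float64(0.0195), 'gripper_force': np.float64(24.9993)} q6 -2.2659034939384366
F inward 5.365925878424062 F tang(resist +) 6.391435563470911 R 0.0855954458134491 arm ang -0.6294033439082918 hand yaw 2.4883252567943344
```

```bash
python3 - <<'E'
from h import *
f=grab_frame("scene").astype(int)
g=cv2.imread("pics/scene0.png")
for r in (262,275,290,300):
    print(r,[tuple(int(v) for v in f[r,c]) for c in range(378,398)])
H=np.array([.567,-.1133]);p=.25
for n in("jaw","tin"):
  k=spot_point(n,"scene")[0];print(n,k["score"],k["uv"])
E
```

```text
262 [(70, 72, 72), (64, 69, 71), (53, 57, 54), (45, 43, 47), (42, 45, 45), (44, 45, 46), (40, 41, 42), (39, 39, 41), (34, 38, 35), (37, 36, 38), (39, 37, 41), (50, 52, 52), (60, 73, 65), (58, 88, 71), (55, 95, 72), (55, 101, 74), (65, 108, 81), (83, 116, 95), (130, 150, 137), (173, 182, 177)]
275 [(73, 78, 78), (71, 74, 74), (64, 68, 68), (51, 54, 53), (42, 45, 45), (39, 42, 42), (47, 47, 49), (39, 38, 41), (36, 39, 39), (27, 30, 24), (31, 30, 29), (36, 37, 36), (51, 55, 55), (66, 77, 70), (59, 90, 73), (60, 101, 76), (59, 104, 79), (59, 104, 77), (58, 103, 75), (57, 99, 75)]
290 [(71, 74, 77), (69, 73, 74), (63, 67, 68), (53, 56, 54), (46, 48, 46), (41, 42, 43), (39, 41, 43), (40, 44, 42), (38, 38, 38), (35, 36, 36), (35, 34, 35), (25, 32, 29), (35, 36, 36), (50, 54, 53), (56, 69, 65), (56, 82, 67), (53, 94, 70), (49, 95, 70), (55, 99, 73), (64, 105, 83)]
300 [(44, 48, 49), (48, 47, 51), (49, 50, 50), (44, 47, 50), (50, 50, 51), (44, 49, 51), (48, 48, 52), (46, 48, 48), (46, 46, 46), (45, 45, 46), (45, 47, 48), (45, 44, 47), (45, 47, 51), (47, 55, 52), (39, 56, 50), (40, 63, 48), (33, 60, 45), (42, 69, 52), (48, 72, 57), (84, 101, 90)]
jaw 0.65 [348.6, 275.3]
tin 0.59 [369.0, 276.9]
```

Request:
arm_command --commands '[{"tx": 0, "ty": -0.002, "tz": 0, "twist": 0.002}, {"tx": 0, "ty": -0.004, "tz": 0, "twist": 0.004}, {"tx": 0.0003, "ty": -0.006, "tz": 0, "twist": 0.0055}, {"tx": 0.0005, "ty": -0.008, "tz": 0, "twist": 0.0075}, {"tx": 0.001, "ty": -0.01, "tz": 0, "twist": 0.009}, {"tx": 0.001, "ty": -0.012, "tz": 0, "twist": 0.011}, {"tx": 0.001, "ty": -0.014, "tz": 0, "twist": 0.013}, {"tx": 0.001, "ty": -0.016, "tz": 0, "twist": 0.015}]'

```text
t: 25.7
eef_pos: [0.6338, -0.1668, 0.1384]
ee_rot: [3.138, 0.001, 2.441]
force: [1.1, 6.9, 4.1]
width: 0.0195
gripper_force: 25.0
```

```bash
python3 st.py
```

```text
{'t': np.float64(25.7), 'eef_pos': array([ 0.6338, -0.1668,  0.1384]), 'ee_rot': array([3.1382, 0.0007, 2.4414]), 'force': array([1.1223, 6.8731, 4.1116]), 'moment': array([ 2.5424, -0.3473,  0.1681]), 'width': np.float64(0.0195), 'gripper_force': np.float64(24.9995)} q6 -2.3082073307940805
F inward 3.570506934005663 F tang(resist +) 5.979178389600004 R 0.08557317085582762 arm ang -0.6754188656848132 hand yaw 2.441404014034
```

The hand is now taking some of the load as moment, so I'll judge by total crank torque (now 0.68 N m against a base of about 0.62). Contact seems to be starting, so smaller steps.

```bash
echo 'print("TORQUE",F[:2]@ey*np.hypot(*d)+s["moment"][2])' >> st.py; python3 st.py | tail -1
```

```text
TORQUE 0.6797982452827188
```

Request:
arm_command --commands '[{"tx": 0, "ty": -0.0013, "tz": 0, "twist": 0.001}, {"tx": 0, "ty": -0.0026, "tz": 0, "twist": 0.002}, {"tx": 0, "ty": -0.004, "tz": 0, "twist": 0.0035}, {"tx": 0, "ty": -0.0052, "tz": 0, "twist": 0.0045}, {"tx": 0, "ty": -0.0065, "tz": 0, "twist": 0.006}, {"tx": 0, "ty": -0.0078, "tz": 0, "twist": 0.007}, {"tx": 0, "ty": -0.009, "tz": 0, "twist": 0.008}, {"tx": 0, "ty": -0.0104, "tz": 0, "twist": 0.0095}]'

```text
t: 26.37
eef_pos: [0.6322, -0.1687, 0.1384]
ee_rot: [3.138, 0.001, 2.412]
force: [1.5, 7.2, 3.9]
width: 0.0192
gripper_force: 25.0
```

```bash
python3 st.py
```

```text
{'t': np.float64(26.3667), 'eef_pos': array([ 0.6322, -0.1687,  0.1384]), 'ee_rot': array([3.1381, 0.0006, 2.4117]), 'force': array([1.451 , 7.1542, 3.903 ]), 'moment': array([ 2.6373, -0.447 ,  0.0435]), 'width': np.float64(0.0192), 'gripper_force': np.float64(24.9997)} q6 -2.3348404204401096
F inward 3.6889100220803592 F tang(resist +) 6.299200120603037 R 0.08556563195406568 arm ang -0.7046191802419202 hand yaw 2.4117143105927177
TORQUE 0.5825060642719557
```

Request:
arm_command --commands '[{"tx": 0, "ty": -0.002, "tz": 0, "twist": 0.002}, {"tx": 0, "ty": -0.004, "tz": 0, "twist": 0.0035}, {"tx": 0, "ty": -0.006, "tz": 0, "twist": 0.0055}, {"tx": 0, "ty": -0.0075, "tz": 0, "twist": 0.007}, {"tx": 0, "ty": -0.009, "tz": 0, "twist": 0.0085}, {"tx": 0, "ty": -0.0105, "tz": 0, "twist": 0.01}, {"tx": 0, "ty": -0.012, "tz": 0, "twist": 0.0115}, {"tx": 0, "ty": -0.0137, "tz": 0, "twist": 0.0127}]'

```text
t: 27.03
eef_pos: [0.6303, -0.1709, 0.1384]
ee_rot: [3.137, 0.001, 2.372]
force: [3.2, 10.0, 3.9]
width: 0.0194
gripper_force: 25.0
```

```bash
python3 st.py
```

```text
{'t': np.float64(27.0333), 'eef_pos': array([ 0.6303, -0.1709,  0.1384]), 'ee_rot': array([3.1373, 0.0008, 2.3721]), 'force': array([3.1787, 9.9649, 3.9379]), 'moment': array([ 3.2795, -0.9242,  0.2579]), 'width': np.float64(0.0194), 'gripper_force': np.float64(24.9998)} q6 -2.3707114700978047
F inward 4.6505811510405906 F tang(resist +) 9.368883934687856 R 0.08559118987632705 arm ang -0.7380982463230977 hand yaw 2.3720571896931686
TORQUE 1.0598043139818834
```

Torque has jumped to 1.06 N m, about 13–18 N of jaw force, so it's firm. One last small nudge, still under the 24 N self-holding limit, and then I hold.

Request:
arm_command --commands '[{"tx": 0, "ty": -0.001, "tz": 0, "twist": 0.001}, {"tx": 0, "ty": -0.002, "tz": 0, "twist": 0.002}, {"tx": 0, "ty": -0.003, "tz": 0, "twist": 0.002}, {"tx": 0, "ty": -0.003, "tz": 0, "twist": 0.002}, {"tx": 0, "ty": -0.003, "tz": 0, "twist": 0.002}, {"tx": 0, "ty": -0.003, "tz": 0, "twist": 0.002}, {"tx": 0, "ty": -0.003, "tz": 0, "twist": 0.002}, {"tx": 0, "ty": -0.003, "tz": 0, "twist": 0.002}]'

```text
t: 27.7
eef_pos: [0.6299, -0.1713, 0.1384]
ee_rot: [3.137, 0.001, 2.366]
force: [3.4, 10.0, 2.9]
width: 0.0198
gripper_force: 25.0
```

```bash
python3 st.py
```

```text
{'t': np.float64(27.7), 'eef_pos': array([ 0.6299, -0.1713,  0.1384]), 'ee_rot': array([3.1371, 0.0008, 2.3661]), 'force': array([3.4496, 9.9946, 2.8763]), 'moment': array([ 3.3209, -1.0303,  0.2078]), 'width': np.float64(0.0198), 'gripper_force': np.float64(25.0002)} q6 -2.375976965580584
F inward 4.533591336623067 F tang(resist +) 9.55193715922591 R 0.08557175952737982 arm ang -0.7443670318717255 hand yaw 2.3661047361720673
TORQUE 1.0251784624535663
```

Request:
arm_command --commands '[{"tx": 0.001, "ty": 0.003, "tz": 0, "twist": 0}, {"tx": 0.002, "ty": 0.005, "tz": 0, "twist": 0}, {"tx": 0.002, "ty": 0.006, "tz": 0, "twist": 0}, {"tx": 0.002, "ty": 0.006, "tz": 0, "twist": 0}, {"tx": 0.002, "ty": 0.006, "tz": 0, "twist": 0}, {"tx": 0.002, "ty": 0.006, "tz": 0, "twist": 0}, {"tx": 0.002, "ty": 0.006, "tz": 0, "twist": 0}, {"tx": 0.002, "ty": 0.006, "tz": 0, "twist": 0}]'

```text
t: 28.37
eef_pos: [0.63, -0.1712, 0.1384]
ee_rot: [3.139, 0.001, 2.365]
force: [1.8, 6.7, 3.3]
width: 0.0194
gripper_force: 25.0
```

Request:
arm_command --commands '[{"tx": 0, "ty": 0, "tz": 0, "twist": 0}, {"tx": 0, "ty": 0, "tz": 0, "twist": 0}, {"tx": 0, "ty": 0, "tz": 0, "twist": 0}, {"tx": 0, "ty": 0, "tz": 0, "twist": 0}, {"tx": 0, "ty": 0, "tz": 0, "twist": 0}, {"tx": 0, "ty": 0, "tz": 0, "twist": 0}, {"tx": 0, "ty": 0, "tz": 0, "twist": 0}, {"tx": 0, "ty": 0, "tz": 0, "twist": 0}]' --claw 0.7

```text
t: 29.03
eef_pos: [0.6286, -0.1726, 0.138]
ee_rot: [-3.141, -0.0, 2.365]
force: [0.0, 0.4, -0.3]
width: 0.0605
gripper_force: 0.0
```

Request:
arm_command --commands '[{"tx": 0, "ty": 0, "tz": -0.04, "twist": 0}, {"tx": 0, "ty": 0, "tz": -0.12, "twist": 0}, {"tx": 0, "ty": 0, "tz": -0.2, "twist": 0}, {"tx": 0, "ty": 0, "tz": -0.3, "twist": 0}, {"tx": 0, "ty": 0, "tz": -0.4, "twist": 0}, {"tx": 0, "ty": 0, "tz": -0.45, "twist": 0}, {"tx": 0, "ty": 0, "tz": -0.48, "twist": 0}, {"tx": 0, "ty": 0, "tz": -0.48, "twist": 0}]'

```text
t: 29.7
eef_pos: [0.6294, -0.1727, 0.2606]
ee_rot: [3.139, 0.003, 2.365]
force: [0.5, 0.4, -0.3]
width: 0.0613
gripper_force: 0.0
```

```bash
python3 st.py; python3 - <<'E'
from h import *
H=np.array([.567,-.1133,0])
ob={}
for c in("side","scene"):
  f=grab_frame(c)
  for n in("grip_end","grip_hinge","jaw","tin"):
    k=spot_point(n,c)[:1]
    if k: print(c,n,k[0]["score"],k[0]["uv"]);ob.setdefault(n,[]).append((c,k[0]["uv"]))
a=-.74;P=H+.085*np.array([np.cos(a),np.sin(a),0])
for c in("side","scene"):print(c,proj(c,P+[0,0,.114]),proj(c,P+[0,0,.194]))
for n in ob: print(n,tri(ob[n]))
E
```

```text
{'t': np.float64(29.7), 'eef_pos': array([ 0.6294, -0.1727,  0.2606]), 'ee_rot': array([3.1394, 0.0027, 2.3648]), 'force': array([ 0.5457,  0.3703, -0.3449]), 'moment': array([-0.0474,  0.047 ,  0.0006]), 'width': np.float64(0.0613), 'gripper_force': np.float64(0.0)} q6 -2.3785226881485877
F inward -0.12962616641515282 F tang(resist +) 0.6466108056492083 R 0.08612169626040725 arm ang -0.7605689798475548 hand yaw 2.3647947194516736
TORQUE 0.05628672601082233
side grip_end 0.53 [219.6, 150.3]
side grip_hinge 0.86 [222.6, 180.7]
side tin 0.8 [245.2, 323.9]
scene grip_end 0.69 [240.4, 240.8]
scene grip_hinge 0.78 [243.3, 263.0]
scene jaw 0.65 [349.0, 275.5]
scene tin 0.58 [367.2, 278.3]
side [223.17276244 182.80452472] [219.14744236 151.10327024]
scene [241.41075107 260.44567384] [239.11444895 239.18917933]
grip_end [ 0.6301474  -0.16864739  0.19441861]
grip_hinge [ 0.63267942 -0.16652445  0.11776096]
tin [0.50319709 0.10351323 0.0026485 ]
jaw [1.39911337 0.13097432 1.36317049]
```

Tool clear of everything and the grip upright: its end is directly over the hinge at z = 0.194. Handing in.

```bash
python3 -c "
from station import *
print(job_done())"
```

```text
the job is handed in; nothing more can be done
None
```

The grip is upright against its stop, the jaw holds the tin against the fence at an estimated 13–18 N, and the arm let go and moved clear; I handed the job in at about 30 s. I judged the final fit from crank torque and detected points, not a last picture; jar, bowl and cutter were never approached or re-checked.

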